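# Sweep the loose bearings into the catch frame

## Task

Three ball bearings lie loose on the worktop. With the fingertips, sweep them one after another across the worktop into the three-sided aluminium catch frame, so that each lies flat and wholly inside it, behind the line of its open mouth. Only push them: do not pick any bearing up, and leave the sleeve, the bush, the spacer ring and the other things on the worktop where they are.

Things in the scene. Friction and masses are not known exactly. Their poses are not given: they have to be found in the camera images.
- catch_frame: fixed three-sided frame of bent aluminium sheet, no floor or sill: the worktop runs straight into it. Walls 3 mm thick, 33 mm high with the hem, at its -x, +x and +y sides; the -y side is the open mouth, to the robot's right (yaw within 0.35 rad of zero). Inside 220 mm along x, 140 mm along y. Outside each side wall a screwed flange, 19 mm wide, 6 mm high. Origin at the centre of its area, on the worktop
- mouth (a point): middle of the frame's open mouth, on the worktop, with the frame's axes: +y points into the frame, the back wall is at y = 140 mm, the side walls at x = -110 and +110 mm
- bearing_big_1: sealed ball bearing lying flat, a low grey steel disc with a hole, 52 mm across, 15 mm high, hole 25 mm, 0.12 kg give or take 40 %; slides on the worktop (friction about 0.6). Origin at the centre of its underside, z up; its yaw means nothing
- bearing_big_2: the second of the two large bearings: sealed ball bearing lying flat, a low grey steel disc with a hole, 52 mm across, 15 mm high, hole 25 mm, 0.12 kg give or take 40 %; slides on the worktop (friction about 0.6). Origin at the centre of its underside, z up; its yaw means nothing
- bearing_small: the small one: sealed ball bearing lying flat, a low grey steel disc with a hole, 42 mm across, 12 mm high, hole 20 mm, 0.08 kg give or take 40 %; slides on the worktop (friction about 0.6). Origin at the centre of its underside, z up; its yaw means nothing
- steel_sleeve: bystander: plain steel tube standing upright, 43 mm across, 42 mm high; origin at the centre of its underside
- brass_bush: bystander: flanged bush standing on its flange, 38 mm across, 34 mm high; origin at the centre of its underside
- spacer_ring: bystander: thin flat spacer ring, 52 mm across, 7 mm high (half as high as the bearings, with a wide hole); origin at the centre of its underside
- cover_plate: bystander: flat die-cast cover, 64 x 96 x 12 mm, to the robot's right; origin at the centre of its underside
- screwdriver: bystander: screwdriver lying along the near edge of the worktop, 28 x 189 x 25 mm (long along its y); origin at the centre of its underside
Mind the look-alikes: they are no part of the job. What is shaped like the bearing_small but green or purple is not meant.

How it is judged:
By the outcome, as a careful person would: the job done as asked, in the order asked, and still so for the second after the job is handed in, with the robot touching nothing.
It also fails if it takes over 69 s, if anything falls off the work surface, if the arm or the gripper's body presses on something with over 40 N, if the wrist force passes 120 N, or if a joint passes its speed limit or range.

## Robot

A 6-joint arm with a two-finger parallel gripper is mounted at the origin on a cart in front of the work surface, level with it; the furniture and walls round the work are solid. World frame = base frame: x ahead of the robot, y to its left, z up, the work surface at z = 0. Lengths are in m, angles in degrees, forces in N, time in s.
With the tool pointing down it reaches from about 0.3 to 0.825 m from the base axis. Payload 5.4 kg.
Tool frame: the origin (TCP) lies at the very end of the fingers, on their centre line; the grasp point (between the pads) lies 19 mm behind it (pinch_z is the distance from the TCP to the grasp point, in m); x points along the fingers, y is the direction in which the jaws open and shut, and the axes are right-handed (so a half turn about x gives the same grasp; the last joint's range is limited). The gripper opens to 92 mm and grips with 3 to 60 N. Pads are 20 mm wide; open, the fingers measure 128 mm over their backs; the gripper's body (75 mm by 189 mm) begins 69 mm behind the grasp point.
Start: joints at [51.962, 9.076, 91.501, -0, 79.423, -12.038], TCP at [0.252, 0.517, 0.215] pointing down, gripper open.
Joint ranges: [-166.64, 166.64], [-54.1, 131.32], [10.49, 154.53], [-73.88, 253.88], [9.74, 151.15], [-171.62, 171.62]. Speed limits (degrees/s): [147.25, 147.25, 180, 180, 180, 180].

## Interface

Orientations are given as a 3x3 rotation matrix whose columns are the frame's x, y, z axes.
In Python, from workcell import * gives the robot as it stands.
- The arm moves only by the tool apply_moves, never from a script. Its argument "commands" is one flat list of numbers, 7 for each row, row after row: the shift along the tool's x, y, z in mm, then the turn, a rotation vector about the tool's x, y, z in degrees, then the finger opening in mm, from 0 to 91.9. A call has exactly 5 rows; each row shifts and turns the commanded pose from where the row before left it, along the tool's axes as they then stand; what a row does not reach is not made up. A row lasts 1/10 s, in which the tool goes at most 50 mm and 8.59 degrees, less where a joint would pass 70% of its speed; a pose out of reach is approached as far as the arm can. A call with a gripper value outside its range is refused whole. The fingers move at their own pace and stop on an object; "newtons" is the grip in N (left out, the last holds). Time passes only in rows, so rows that do not move let the fingers close, or fill a call up. It gives the time, the measured TCP pose, the force and the opening at its end, in the units of the state.
- get_state(): the state, without advancing time (a new reading comes with each control period).
- get_image(name): name is "scene" or "top"; returns the picture (400x640x3 uint8, blue, green, red); there is no depth.
- camera_info(name): a dict with "fx", "fy", "cx", "cy" (pixels), "R" (3x3) and "t" (3): a world point X has camera coordinates R X + t. Camera axes: x right, y down, z forward; pixel columns grow to the right and rows downward; lengths in m; the calibration is good to about 2 mm. A picture is of the moment at which its call begins. camera_info takes no time and is no camera call.
- sign_off(): hands the job in, once; it reports no verdict.
The state is a dict: "time": time; "joint_positions": joint angles; "dq": joint speeds; "tau": joint torques, N m; "tool_pos": TCP position; "tcp_rot": TCP orientation; "force": force on the tool from outside, world axes, zero at the start; "moment": the same for the moment, N m; "grip_width": finger opening in m.
Only numpy, scipy, OpenCV 4.12 (cv2) and the standard library are available. Lean on these libraries where they do the work, as an engineer would, in place of code of your own. Each camera call takes 0.05 s, during which the arm holds its last target.

## Working session

There is one attempt and no reset: what is moved stays moved. The work goes in short steps, Python scripts to look and compute and a tool call to move; the robot and the scene stay as the last step left them, time stands still between calls to the robot, and variables do not carry over. Pictures are saved under pics/ and viewed, and the job is handed in when it is done.

Besides the shell and the picture viewer there is one more tool, called after "Request:" in YAML: its name, and indented under it one key for each argument. apply_moves: Moves the arm, as the interface text tells. Its arguments: {"type":"object","properties":{"commands":{"type":"array"},"newtons":{"type":"number"}},"required":["commands"]}

```bash
mkdir -p pics; ls
python3 - <<'E'
from workcell import *
import cv2
for n in("scene","top"):
    cv2.imwrite(f"pics/{n}0.png",get_image(n)); c=camera_info(n); print(n,c)
print(get_state())
E
```

```text
pics
scene {'fx': 406.3973356149639, 'fy': 406.3973356149639, 'cx': 322.1206029516461, 'cy': 198.54539018979145, 'R': array([[ 0.87292353, -0.48781191, -0.0066367 ],
       [-0.36798086, -0.64943631, -0.66544915],
       [ 0.32030391,  0.5833284 , -0.74641368]]), 't': array([-0.47462065,  0.17785981,  0.92568541])}
top {'fx': 500.1900546592352, 'fy': 500.1900546592352, 'cx': 318.22354642020935, 'cy': 201.52109309221098, 'R': array([[-0.00825479, -0.99990045,  0.01144314],
       [-0.99486158,  0.00705734, -0.10099816],
       [ 0.10090735, -0.01221806, -0.9948208 ]]), 't': array([-0.0814343 ,  0.5097087 ,  1.32957268])}
{'time': 0.1, 'joint_positions': array([ 5.19617653e+01,  9.10924512e+00,  9.15646552e+01, -6.60457813e-04,
        7.94256310e+01, -1.20376578e+01]), 'dq': array([-0.00171622, -0.0488675 , -0.0350293 ,  0.02137521,  0.00359219,
       -0.03445319]), 'tau': array([ 9.93385729e-04, -3.86505210e+01, -3.22960424e+01,  7.03558791e-02,
        3.39338207e-02, -1.70265952e-05]), 'tool_pos': array([0.25172402, 0.51632706, 0.21371804]), 'tcp_rot': array([[-1.06148330e-03,  4.38377383e-01,  8.98790378e-01],
       [-1.37515901e-03,  8.98789394e-01, -4.38378528e-01],
       [-9.99998491e-01, -1.70131117e-03, -3.51211327e-04]]), 'force': array([ 0.02320197, -0.35919893, -0.48840077]), 'moment': array([-0.02121357, -0.01282508, -0.01600344]), 'grip_width': 0.09226385394655645}
```

View pics/scene0.png

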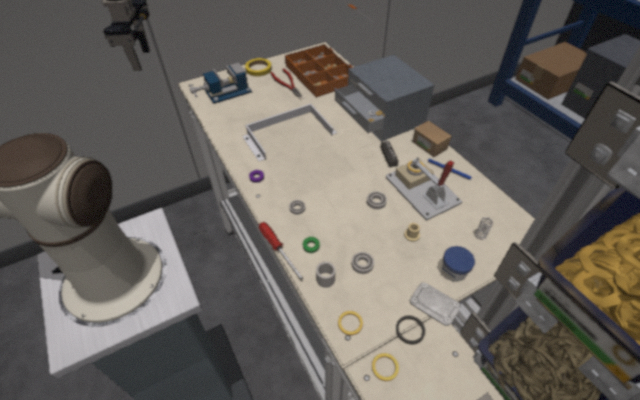

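View pics/top0.png

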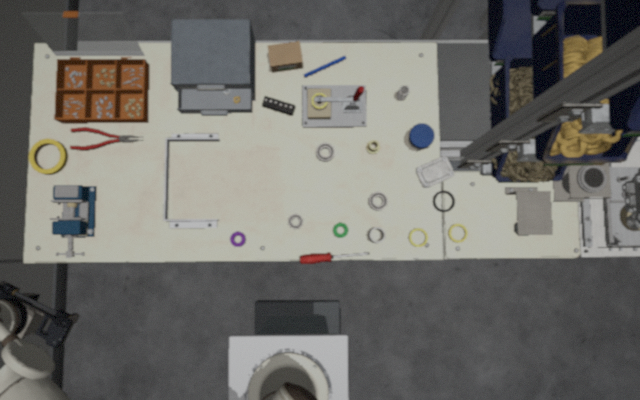

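```bash
cat > h.py <<'E'
from workcell import *
import cv2, numpy as np
def ray(n,u,v,z):
    c=camera_info(n);d=np.array([(u-c['cx'])/c['fx'],(v-c['cy'])/c['fy'],1.])
    R=np.array(c['R']);o=-R.T@c['t'];d=R.T@d
    return o+d*(z-o[2])/d[2]
def proj(n,X):
    c=camera_info(n);p=np.array(c['R'])@np.array(X)+c['t'];return c['fx']*p[0]/p[2]+c['cx'],c['fy']*p[1]/p[2]+c['cy']
E
python3 - <<'E'
from h import *
t=cv2.imread('pics/top0.png');s=cv2.imread('pics/scene0.png')
a=cv2.resize(t[120:265,150:420],None,fx=2.9,fy=2.9,interpolation=cv2.INTER_CUBIC)
b=cv2.resize(s[160:300,230:440],None,fx=3.8,fy=3.8,interpolation=cv2.INTER_CUBIC)
cv2.imwrite('pics/tc.png',a);cv2.imwrite('pics/sc.png',b)
for u,v in[(325,152),(378,200),(295,221),(375,235),(372,147),(238,239),(340,230)]:
    p=ray('top',u,v,.015);print(u,v,p.round(3),np.round(proj('scene',p)))
E
```

```text
325 152 [ 0.648 -0.105  0.015] [377. 198.]
378 200 [ 0.513 -0.249  0.015] [363. 260.]
295 221 [ 0.457 -0.022  0.015] [297. 204.]
375 235 [ 0.418 -0.239  0.015] [325. 274.]
372 147 [ 0.661 -0.236  0.015] [411. 230.]
238 239 [0.41  0.133 0.015] [256. 174.]
340 230 [ 0.432 -0.144  0.015] [311. 242.]
```

View pics/tc.png

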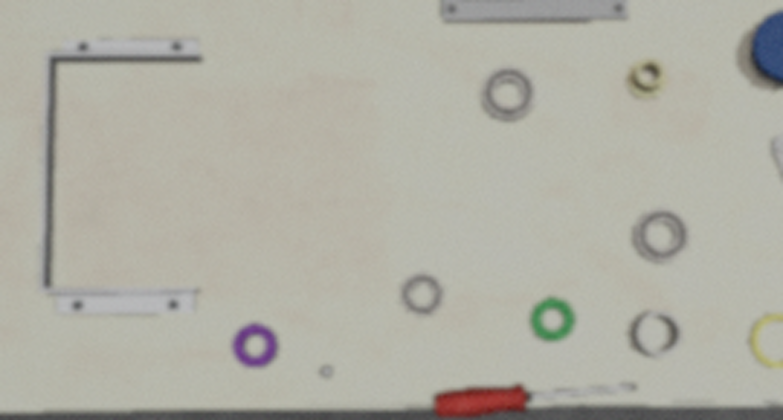

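View pics/sc.png

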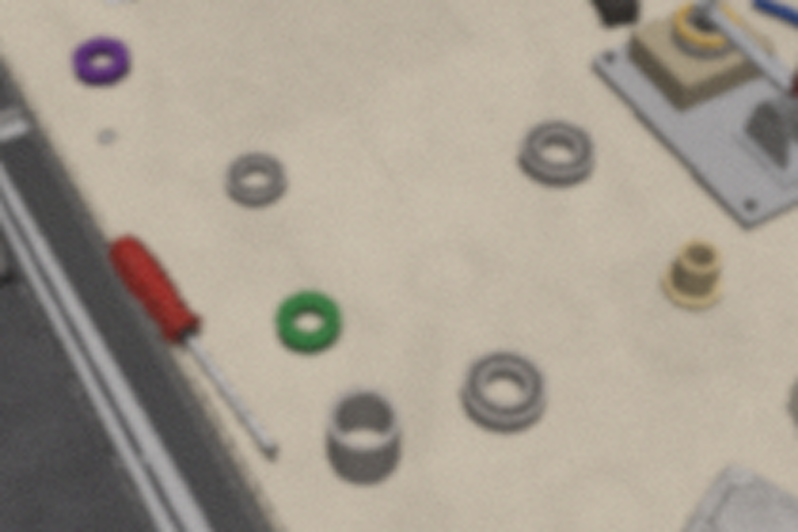

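```bash
python3 - <<'E'
from h import *
from scipy import optimize
t=cv2.imread('pics/top0.png');s=cv2.imread('pics/scene0.png')
def find(img,u,v,n,z,r=20):
    g=cv2.cvtColor(img,cv2.COLOR_BGR2GRAY);w=g[int(v)-r:int(v)+r,int(u)-r:int(u)+r]
    w=cv2.resize(w,None,fx=4,fy=4,interpolation=cv2.INTER_CUBIC)
    bg=np.percentile(w,70);m=(w<bg-22).astype(np.uint8)
    cs,_=cv2.findContours(m,cv2.RETR_EXTERNAL,cv2.CHAIN_APPROX_NONE)
    cs=[c for c in cs if cv2.contourArea(c)>300]
    c=min(cs,key=lambda c:np.hypot(*(np.array(cv2.minEnclosingCircle(c)[0])-4*r)))
    pts=(c[:,0,:]-1.5)/4+[int(u)-r,int(v)-r]
    P=np.array([ray(n,a,b,z)[:2] for a,b in pts])
    e=cv2.fitEllipse(P.astype(np.float32)*1000)
    return np.round(e[0],1),np.round(e[1],1),pts.mean(0).round(1)
for nm,u,v,z in[('big a',325,152,.009),('big b',378,200,.009),('small',295,221,.007),('bush',372,147,.01),('sleeve',375,235,.02),('green',340,230,.006),('purple',238,239,.006)]:
    p=ray('top',u,v,z);q=proj('scene',p)
    print(nm,find(t,u,v,'top',z),find(s,*q,'scene',z))
for nm,u,v,z in [('TL in',168.5,140.2,.033),('TR',219.5,140,.033),('BL',166.5,220,.033),('BR',218,220.5,.033),('jar',421,136,.04),('yel',417,237,.005),('black',443,201,.005),('lever',359,92,.05),('fix corner',303,125,.01),('fix corner r',366,125,.01),('cover l',417,178,.01),('sd tip',368,254,.01),('sd h',315,258,.02)]:
    print(nm,ray('top',u,v,z).round(3))
E
python3 - <<'E'
import cv2
t=cv2.imread('pics/top0.png');s=cv2.imread('pics/scene0.png')
cv2.imwrite('pics/f.png',cv2.resize(t[125:235,155:230],None,fx=5.4,fy=5.4,interpolation=cv2.INTER_CUBIC))
cv2.imwrite('pics/f2.png',cv2.resize(s[95:165,235:345],None,fx=7,fy=7,interpolation=cv2.INTER_CUBIC))
E
```

```text
big a (array([ 647.7, -104. ]), array([49.6, 53.3]), array([324.5, 152.5])) (array([ 645.4, -107.2]), array([54.8, 65.8]), array([376.2, 200.3]))
big b (array([ 511.1, -247. ]), array([48.7, 54.1]), array([376.9, 200.9])) (array([ 508.7, -251.1]), array([53.2, 61.2]), array([362.1, 262.9]))
small (array([457.6, -21.6]), array([38.9, 40.1]), array([295. , 221.2])) (array([454.8, -24.7]), array([44. , 53.3]), array([296.8, 207.2]))
bush (array([ 662.3, -235.5]), array([29.7, 38. ]), array([371.7, 147.1])) (array([ 660.4, -239.2]), array([36.3, 59.8]), array([412., 233.]))
sleeve (array([ 418. , -231.6]), array([34.7, 39.6]), array([370.1, 235.1])) (array([ 416.1, -242.8]), array([46.7, 67.4]), array([325.3, 274.9]))
green (array([ 433. , -144.4]), array([42.5, 44.6]), array([339.9, 229.8])) (array([ 431.3, -145.6]), array([45.4, 52.8]), array([310.8, 244.5]))
purple (array([410.6, 135. ]), array([43.3, 45.4]), array([237.6, 238.8])) (array([408.4, 133.7]), array([46.9, 57.5]), array([256.2, 175.9]))
TL in [0.679 0.321 0.033]
TR [0.679 0.182 0.033]
BL [0.462 0.321 0.033]
BR [0.459 0.184 0.033]
jar [ 0.685 -0.367  0.04 ]
yel [ 0.412 -0.355  0.005]
black [ 0.51  -0.43   0.005]
lever [ 0.806 -0.199  0.05 ]
fix corner [ 0.725 -0.045  0.01 ]
fix corner r [ 0.724 -0.221  0.01 ]
cover l [ 0.574 -0.359  0.01 ]
sd tip [ 0.366 -0.22   0.01 ]
sd h [ 0.357 -0.075  0.02 ]
```

View pics/f.png

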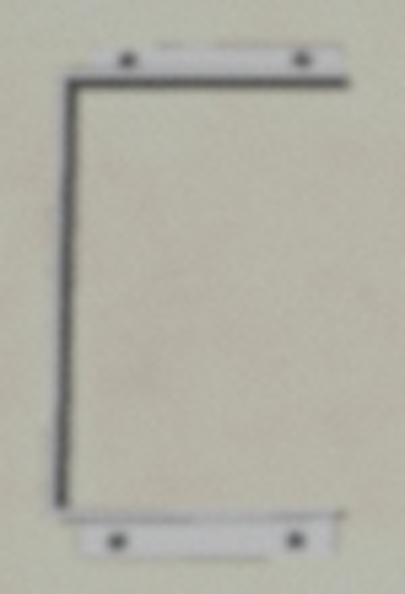

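View pics/f2.png

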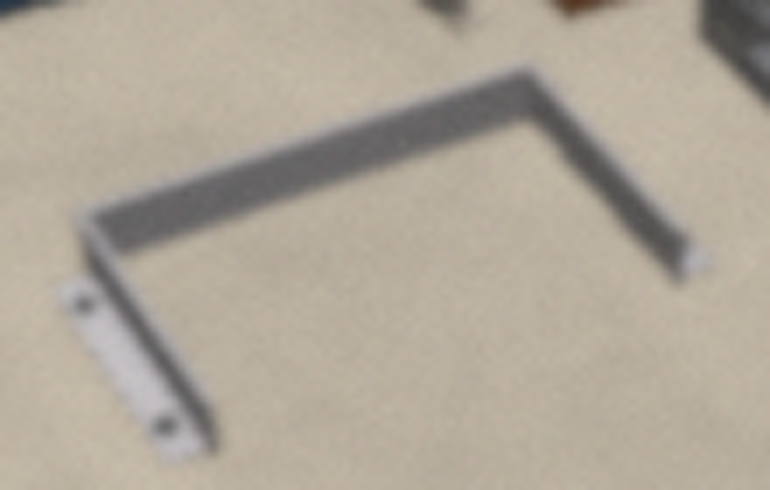

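Run:
```python
import cv2,numpy as np
t=cv2.imread('pics/top0.png');s=cv2.imread('pics/scene0.png')
c=lambda i,u,v:cv2.resize(i[v-18:v+18,u-18:u+18],(195,195),interpolation=cv2.INTER_CUBIC)
r1=np.hstack([c(t,325,152),c(t,378,200),c(t,295,221),c(t,417,237)])
r2=np.hstack([c(s,377,200),c(s,363,262),c(s,297,206),c(s,350,322)])
cv2.imwrite('pics/cand.png',np.vstack([r1,r2]))
```

```text
(no output)
```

View pics/cand.png

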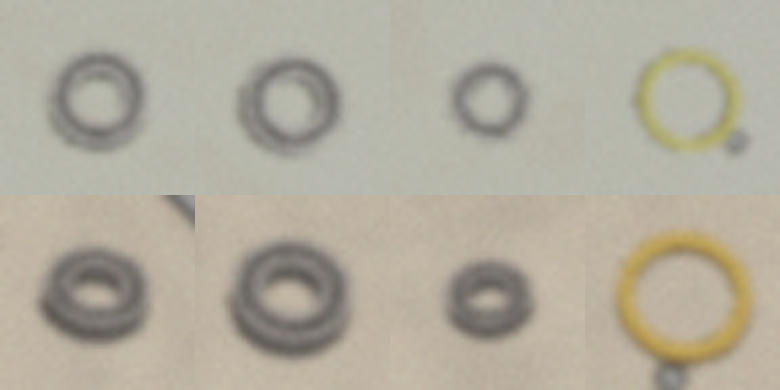

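Candidates in the top view: thick grey rings at (325,152) and (378,200), about 52 mm, are the big bearings. The thick grey ring at (295,221), about 41 mm, is the small one. Green (340,230) and purple (238,239) are excluded, as are the thin yellow and black rings at (417,237), (457,233) and (443,201). The tall tube at (375,235) is the sleeve. The enlarged crop confirms the three thick grey ones.

First I turn the tool so that its y is along world x.

Request:
apply_moves:
  commands: [0,0,0,6.4,0,0,24,0,0,0,6.4,0,0,24,0,0,0,6.4,0,0,24,0,0,0,6.4,0,0,24,0,0,0,6.4,0,0,24]

```text
time: 0.6
tool_pos: [0.2518, 0.5165, 0.214]
tcp_rot: [[-0.001, 0.851, 0.526], [-0.001, 0.526, -0.851], [-1.0, -0.001, 0.0]]
force: [0.4, -0.3, 0.4]
grip_width: 0.054
```

Request:
apply_moves:
  commands: [0,0,0,6.4,0,0,24,0,0,0,6.4,0,0,24,0,0,0,6.4,0,0,24,0,0,0,6.4,0,0,24,0,0,0,6.4,0,0,24]

```text
time: 1.1
tool_pos: [0.2518, 0.5165, 0.214]
tcp_rot: [[-0.001, 1.0, -0.005], [-0.001, -0.005, -1.0], [-1.0, -0.001, 0.001]]
force: [-0.4, 0.1, 0.3]
grip_width: 0.0238
```

Request:
apply_moves:
  commands: [0,20,34,0,0,0,24,0,20,34,0,0,0,24,0,20,34,0,0,0,24,0,20,34,0,0,0,24,0,20,34,0,0,0,24]

```text
time: 1.6
tool_pos: [0.3523, 0.3453, 0.2142]
tcp_rot: [[-0.001, 1.0, 0.0], [-0.0, 0.0, -1.0], [-1.0, -0.001, 0.0]]
force: [0.8, -0.4, -0.3]
grip_width: 0.0239
```

Request:
apply_moves:
  commands: [0,20,34,0,0,0,24,0,20,34,0,0,0,24,0,20,34,0,0,0,24,0,20,34,0,0,0,24,0,20,34,0,0,0,24]

```text
time: 2.1
tool_pos: [0.4524, 0.1752, 0.2143]
tcp_rot: [[-0.0, 1.0, -0.0], [0.0, -0.0, -1.0], [-1.0, -0.0, -0.0]]
force: [0.0, -0.4, 1.3]
grip_width: 0.0236
```

Request:
apply_moves:
  commands: [0,20,34,0,0,0,24,0,20,34,0,0,0,24,0,20,34,0,0,0,24,0,20,34,0,0,0,24,0,20,34,0,0,0,24]

```text
time: 2.6
tool_pos: [0.5524, 0.0053, 0.2141]
tcp_rot: [[-0.001, 1.0, -0.0], [0.0, -0.0, -1.0], [-1.0, -0.001, -0.0]]
force: [0.8, 0.2, -0.1]
grip_width: 0.0237
```

Request:
apply_moves:
  commands: [0,20,34,0,0,0,24,0,20,34,0,0,0,24,0,20,34,0,0,0,24,0,20,34,0,0,0,24,0,16,36,0,0,0,24]

```text
time: 3.1
tool_pos: [0.6485, -0.1664, 0.2138]
tcp_rot: [[-0.001, 1.0, 0.0], [0.001, 0.0, -1.0], [-1.0, -0.001, -0.001]]
force: [-0.2, 0.6, 0.3]
grip_width: 0.024
```

Run:
```python
from h import *
s=get_image('scene');t=get_image('top')
a=cv2.resize(s[60:260,270:490],(660,600));cv2.imwrite('pics/s1.png',a)
print(proj('scene',[.648,-.166,.1]),proj('scene',[.74,-.166,.09]),proj('scene',[.74,-.13,.09]))
cv2.imwrite('pics/t1.png',t)
```

```text
(np.float64(394.5236076631773), np.float64(190.3773413755161)) (np.float64(424.55295503738233), np.float64(179.61110945069962)) (np.float64(415.4444973203874), np.float64(170.6831593334974))
```

View pics/s1.png

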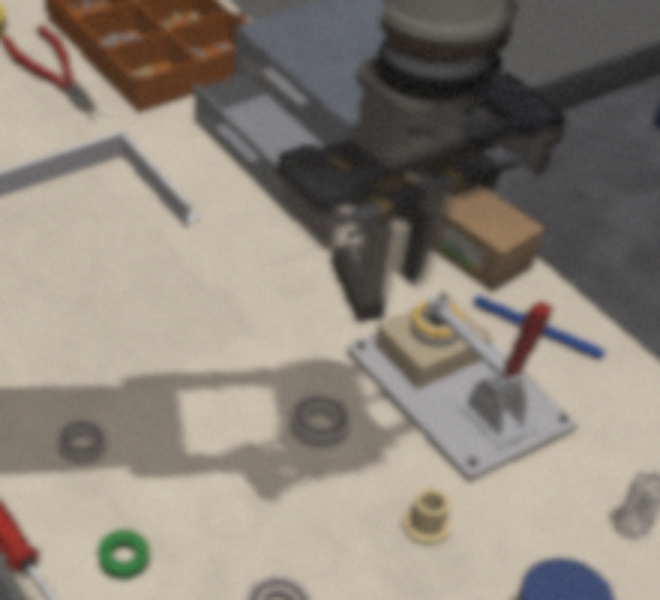

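View pics/t1.png

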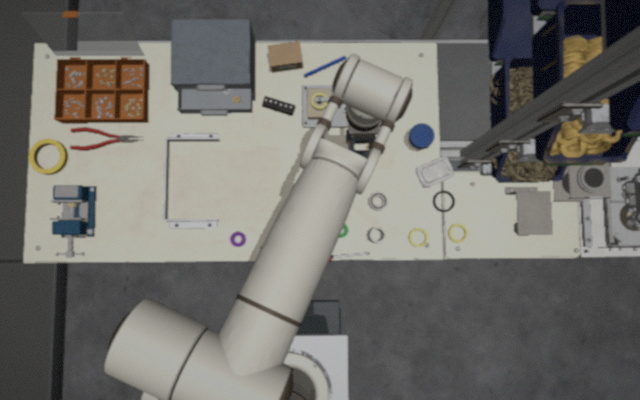

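Run:
```python
from h import *
def P(n):
    c=camera_info(n);return np.array([[c['fx'],0,c['cx']],[0,c['fy'],c['cy']],[0,0,1]])@np.c_[c['R'],c['t']]
def tri(a,b):
    X=cv2.triangulatePoints(P('top'),P('scene'),np.array(a,float).reshape(2,1),np.array(b,float).reshape(2,1));return (X[:3]/X[3]).ravel().round(3)
s=cv2.imread('pics/scene0.png');t=cv2.imread('pics/top0.png')
a=np.hstack([cv2.resize(t[75:135,295:375],(400,300),interpolation=cv2.INTER_CUBIC),cv2.resize(s[150:225,380:480],(400,300),interpolation=cv2.INTER_CUBIC)])
cv2.imwrite('pics/fx.png',a)
for z in(.03,.06,.09):print(z,ray('top',360,88,z).round(3),ray('scene',450,161,z).round(3))
for z in(.02,.04,.06):print(z,ray('top',307,118,z).round(3),ray('top',331,118,z).round(3),ray('scene',412,183,z).round(3))
```

```text
0.03 [ 0.824 -0.204  0.03 ] [ 0.894 -0.103  0.03 ]
0.06 [ 0.814 -0.201  0.06 ] [ 0.866 -0.124  0.06 ]
0.09 [ 0.804 -0.198  0.09 ] [ 0.839 -0.145  0.09 ]
0.02 [ 0.742 -0.056  0.02 ] [ 0.742 -0.123  0.02 ] [ 0.757 -0.112  0.02 ]
0.04 [ 0.737 -0.056  0.04 ] [ 0.737 -0.122  0.04 ] [ 0.743 -0.125  0.04 ]
0.06 [ 0.731 -0.057  0.06 ] [ 0.731 -0.121  0.06 ] [ 0.728 -0.139  0.06 ]
```

View pics/fx.png

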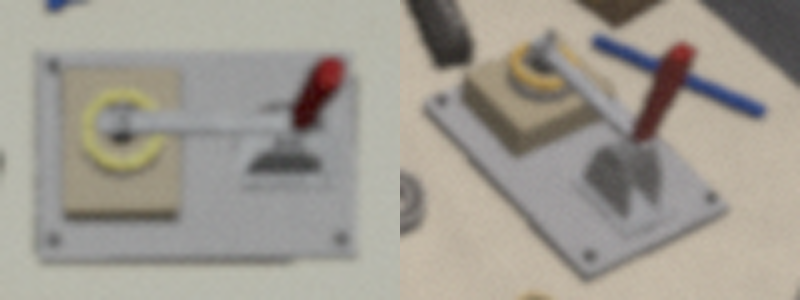

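Request:
apply_moves:
  commands: [30,-6,0,0,0,0,24,30,0,0,0,0,0,24,30,0,0,0,0,0,24,30,0,0,0,0,0,24,30,0,0,0,0,0,24]

```text
time: 3.7
tool_pos: [0.6414, -0.1641, 0.0632]
tcp_rot: [[-0.001, 1.0, 0.001], [0.001, 0.001, -1.0], [-1.0, -0.001, -0.001]]
force: [-0.3, 0.0, -0.8]
grip_width: 0.0241
```

Request:
apply_moves:
  commands: [25,0,0,0,0,0,24,20,0,0,0,0,0,24,10,0,0,0,0,0,24,3,0,0,0,0,0,24,0,0,0,0,0,0,24]

```text
time: 4.2
tool_pos: [0.6422, -0.165, 0.0069]
tcp_rot: [[0.0, 1.0, 0.0], [0.0, 0.0, -1.0], [-1.0, 0.0, -0.0]]
force: [-0.4, 0.6, -0.9]
grip_width: 0.0237
```

Request:
apply_moves:
  commands: [0,0,-10,0,0,0,24,0,0,-10,0,0,0,24,0,0,-10,0,0,0,24,0,0,-15,0,0,0,24,0,0,-15,0,0,0,24]

```text
time: 4.7
tool_pos: [0.6424, -0.104, 0.0071]
tcp_rot: [[0.001, 1.0, 0.0], [-0.0, 0.0, -1.0], [-1.0, 0.001, 0.0]]
force: [0.2, -1.1, 1.2]
grip_width: 0.024
```

Request:
apply_moves:
  commands: [0,0,-18,0,0,0,24,0,-1,-18,0,0,0,24,0,0,-18,0,0,0,24,0,-1,-18,0,0,0,24,0,0,-18,0,0,0,24]

```text
time: 5.2
tool_pos: [0.6398, -0.0136, 0.0065]
tcp_rot: [[-0.0, 1.0, 0.0], [0.0, 0.0, -1.0], [-1.0, -0.0, -0.0]]
force: [0.9, -0.5, 0.9]
grip_width: 0.0243
```

Run:
```python
from h import *
s=get_image('scene')
cv2.imwrite('pics/s2.png',cv2.resize(s[60:260,220:440],(660,600)))
```

```text
(no output)
```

View pics/s2.png

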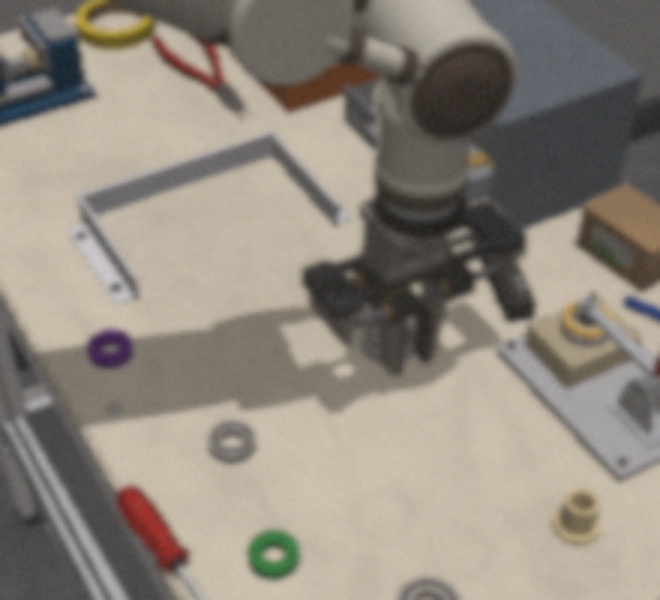

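Run:
```python
from h import *
for z in(.03,.06,.09):print(z,ray('top',210,111,z).round(3),ray('top',210,85,z).round(3),ray('scene',365,118,z).round(3))
s=cv2.imread('pics/scene0.png');t=cv2.imread('pics/top0.png')
cv2.imwrite('pics/dr.png',np.hstack([cv2.resize(t[10:150,160:260],(430,600)),cv2.resize(s[50:170,290:440],(370,600))]))
```

```text
0.03 [0.761 0.21  0.03 ] [0.834 0.211 0.03 ] [0.796 0.177 0.03 ]
0.06 [0.752 0.204 0.06 ] [0.824 0.205 0.06 ] [0.772 0.145 0.06 ]
0.09 [0.743 0.197 0.09 ] [0.814 0.198 0.09 ] [0.748 0.113 0.09 ]
```

View pics/dr.png

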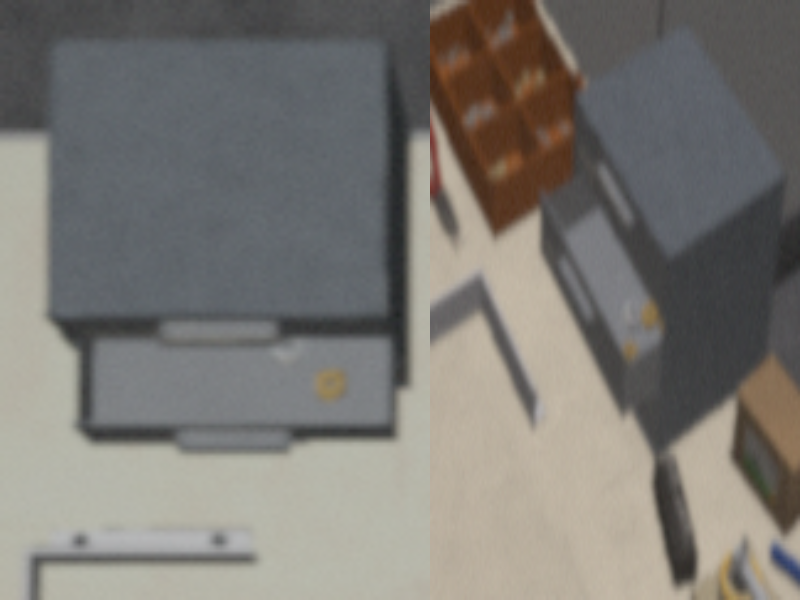

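Request:
apply_moves:
  commands: [0,-2,-18,0,0,0,24,0,-2,-18,0,0,0,24,0,-2,-18,0,0,0,24,0,-2,-18,0,0,0,24,0,-2,-18,0,0,0,24]

```text
time: 5.75
tool_pos: [0.6296, 0.0765, 0.0065]
tcp_rot: [[-0.0, 1.0, 0.0], [0.0, 0.0, -1.0], [-1.0, -0.0, -0.0]]
force: [-0.4, -0.2, -0.7]
grip_width: 0.0239
```

Request:
apply_moves:
  commands: [0,-1,-18,0,0,0,24,0,-1,-18,0,0,0,24,0,-1,-18,0,0,0,24,0,-1,-18,0,0,0,24,0,-1,-18,0,0,0,24]

```text
time: 6.25
tool_pos: [0.625, 0.1663, 0.0066]
tcp_rot: [[-0.0, 1.0, 0.0], [-0.0, 0.0, -1.0], [-1.0, -0.0, 0.0]]
force: [0.2, -0.1, -0.6]
grip_width: 0.0243
```

Run:
```python
from h import *
s=get_image('scene')
cv2.imwrite('pics/s3.png',cv2.resize(s[60:260,220:440],(660,600)))
print(proj('top',[.625,.195,.015]),proj('scene',[.625,.195,.015]))
```

```text
(np.float64(215.8814061336158), np.float64(160.70876901901474)) (np.float64(314.0926483136421), np.float64(136.10176051218284))
```

View pics/s3.png

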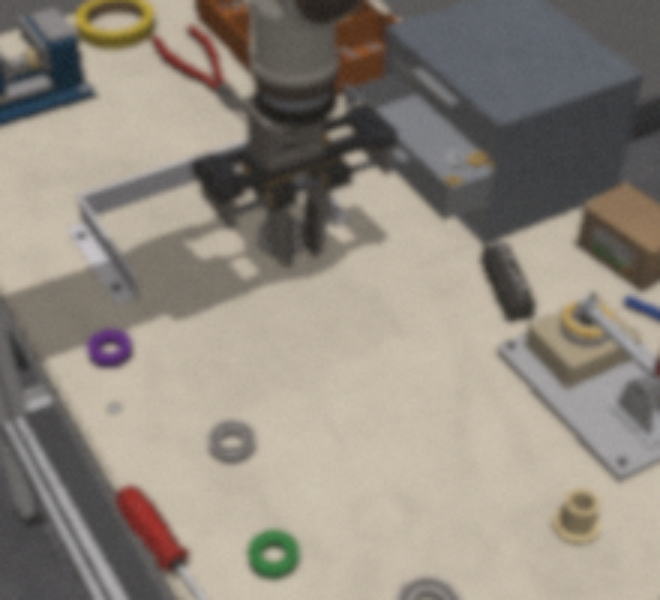

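Request:
apply_moves:
  commands: [0,0,-18,0,0,0,24,0,0,-18,0,0,0,24,0,0,-18,0,0,0,24,0,0,-15,0,0,0,24,0,0,-8,0,0,0,24]

```text
time: 6.8
tool_pos: [0.6249, 0.2436, 0.0066]
tcp_rot: [[0.0, 1.0, 0.001], [0.0, 0.001, -1.0], [-1.0, 0.0, -0.0]]
force: [1.1, 0.0, 0.8]
grip_width: 0.0241
```

Request:
apply_moves:
  commands: [0,0,10,0,0,0,24,0,0,20,0,0,0,24,-15,0,40,0,0,0,24,-35,0,35,0,0,0,24,-35,0,35,0,0,0,24]

```text
time: 7.3
tool_pos: [0.624, 0.0991, 0.0917]
tcp_rot: [[-0.002, 1.0, -0.001], [-0.0, -0.001, -1.0], [-1.0, -0.002, 0.0]]
force: [1.1, 0.8, 0.9]
grip_width: 0.0241
```

Request:
apply_moves:
  commands: [-20,-10,42,0,0,0,24,0,-10,45,0,0,0,24,0,-10,45,0,0,0,24,0,-10,45,0,0,0,24,0,-10,45,0,0,0,24]

```text
time: 7.8
tool_pos: [0.5739, -0.1231, 0.1119]
tcp_rot: [[0.0, 1.0, -0.001], [-0.0, -0.001, -1.0], [-1.0, 0.0, 0.0]]
force: [0.4, -0.3, -0.4]
grip_width: 0.0239
```

Run:
```python
from h import *
print(get_state()['tool_pos'])
s=get_image('scene')
cv2.imwrite('pics/s4.png',cv2.resize(s[60:260,220:440],(660,600)))
print(proj('scene',[.625,.276,.015]))
```

```text
[ 0.57390685 -0.12313357  0.11187434]
(np.float64(301.8022683486983), np.float64(121.65624171364317))
```

View pics/s4.png

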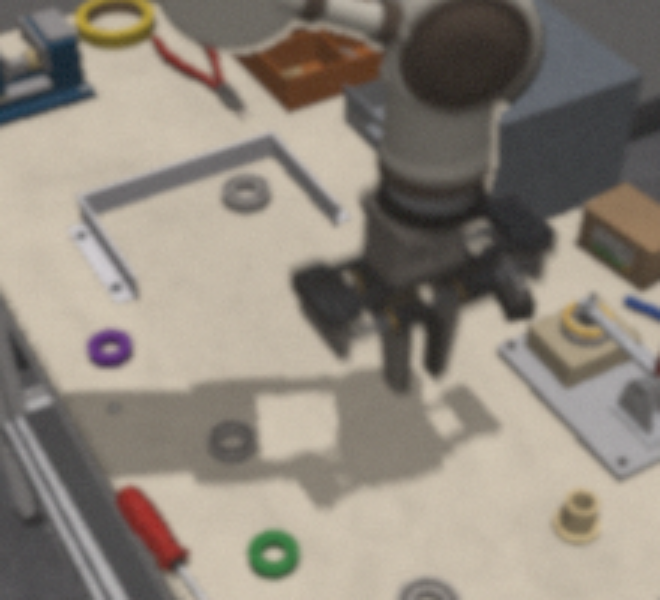

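Request:
apply_moves:
  commands: [0,-13,38,0,0,0,24,0,-13,38,0,0,0,24,0,-13,38,0,0,0,24,0,-13,38,0,0,0,24,0,-13,38,0,0,0,24]

```text
time: 8.35
tool_pos: [0.5086, -0.3124, 0.1117]
tcp_rot: [[-0.0, 1.0, -0.001], [-0.0, -0.001, -1.0], [-1.0, -0.0, 0.0]]
force: [0.8, 0.2, 0.5]
grip_width: 0.024
```

Run:
```python
from h import *
print(get_state()['tool_pos'])
s=get_image('scene')
cv2.imwrite('pics/s5.png',cv2.resize(s[160:360,280:500],(660,600)))
```

```text
[ 0.50863407 -0.31238598  0.1117219 ]
```

View pics/s5.png

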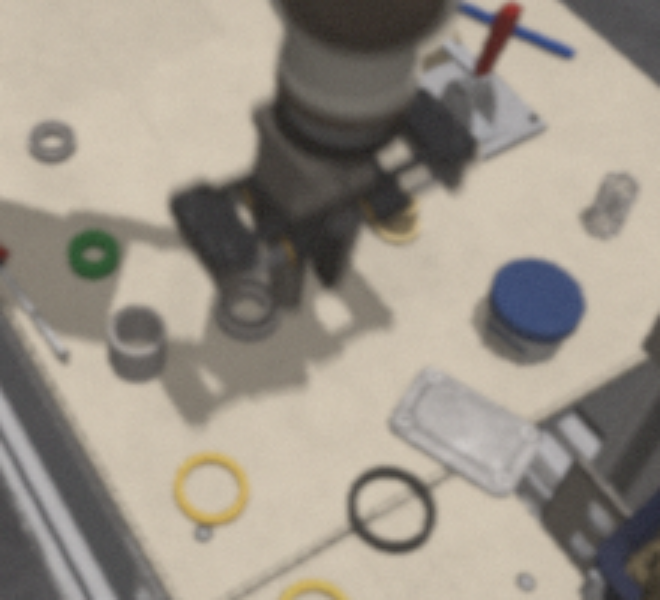

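Request:
apply_moves:
  commands: [35,0,0,0,0,0,24,35,0,0,0,0,0,24,25,0,0,0,0,0,24,10,0,0,0,0,0,24,0,0,0,0,0,0,24]

```text
time: 8.9
tool_pos: [0.5088, -0.3097, 0.0053]
tcp_rot: [[-0.002, 1.0, -0.001], [0.002, -0.001, -1.0], [-1.0, -0.002, -0.002]]
force: [-0.6, 0.0, 0.8]
grip_width: 0.024
```

Request:
apply_moves:
  commands: [0,0,-10,0,0,0,24,0,0,-10,0,0,0,24,0,0,-10,0,0,0,24,0,0,-15,0,0,0,24,0,0,-15,0,0,0,24]

```text
time: 9.4
tool_pos: [0.5105, -0.2492, 0.0073]
tcp_rot: [[0.001, 1.0, 0.0], [-0.001, 0.0, -1.0], [-1.0, 0.001, 0.001]]
force: [0.0, -0.4, 0.8]
grip_width: 0.0239
```

Request:
apply_moves:
  commands: [0,3,-18,0,0,0,24,0,3,-18,0,0,0,24,0,3,-18,0,0,0,24,0,3,-18,0,0,0,24,0,3,-18,0,0,0,24]

```text
time: 9.9
tool_pos: [0.5252, -0.1584, 0.0066]
tcp_rot: [[-0.0, 1.0, 0.001], [0.0, 0.001, -1.0], [-1.0, -0.0, -0.0]]
force: [-0.7, -0.7, 0.8]
grip_width: 0.0241
```

Run:
```python
from h import *
print(get_state()['tool_pos'])
s=get_image('scene')
cv2.imwrite('pics/s6.png',cv2.resize(s[110:310,260:480],(660,600)))
```

```text
[ 0.52524291 -0.15835226  0.00661263]
```

View pics/s6.png

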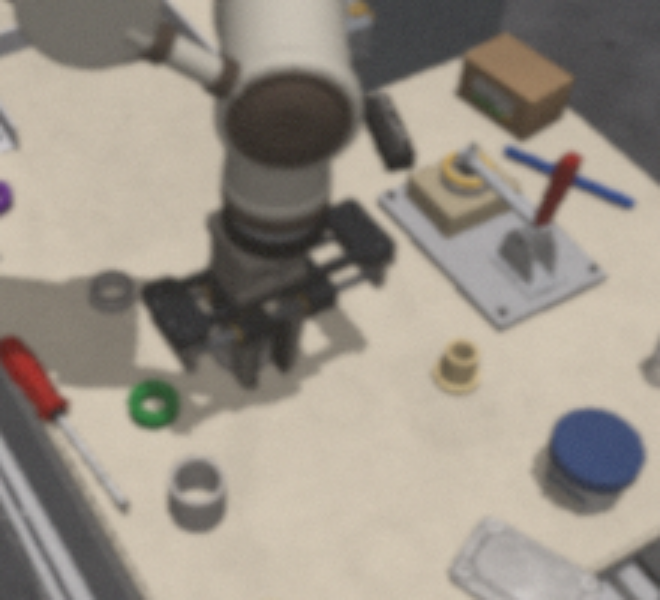

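Request:
apply_moves:
  commands: [0,3,-18,0,0,0,24,0,3,-18,0,0,0,24,0,3,-18,0,0,0,24,0,3,-18,0,0,0,24,0,3,-18,0,0,0,24]

```text
time: 10.45
tool_pos: [0.5399, -0.0689, 0.0064]
tcp_rot: [[-0.001, 1.0, 0.0], [0.0, 0.0, -1.0], [-1.0, -0.001, -0.0]]
force: [-0.0, -0.5, 0.5]
grip_width: 0.0239
```

Request:
apply_moves:
  commands: [0,3,-18,0,0,0,24,0,3,-18,0,0,0,24,0,3,-18,0,0,0,24,0,3,-18,0,0,0,24,0,3,-18,0,0,0,24]

```text
time: 10.95
tool_pos: [0.5547, 0.021, 0.0064]
tcp_rot: [[-0.001, 1.0, 0.0], [0.0, 0.0, -1.0], [-1.0, -0.001, -0.0]]
force: [0.2, -0.7, 1.1]
grip_width: 0.024
```

Request:
apply_moves:
  commands: [0,1,-18,0,0,0,24,0,1,-18,0,0,0,24,0,1,-18,0,0,0,24,0,1,-18,0,0,0,24,0,1,-18,0,0,0,24]

```text
time: 11.45
tool_pos: [0.5596, 0.111, 0.0064]
tcp_rot: [[-0.001, 1.0, 0.0], [-0.0, 0.0, -1.0], [-1.0, -0.001, 0.0]]
force: [-0.3, -0.3, 0.2]
grip_width: 0.0238
```

Request:
apply_moves:
  commands: [0,0,-18,0,0,0,24,0,0,-18,0,0,0,24,0,0,-18,0,0,0,24,0,0,-18,0,0,0,24,0,0,-18,0,0,0,24]

```text
time: 11.95
tool_pos: [0.5594, 0.2009, 0.0063]
tcp_rot: [[-0.001, 1.0, 0.001], [-0.0, 0.001, -1.0], [-1.0, -0.001, 0.0]]
force: [-0.5, -0.9, 0.0]
grip_width: 0.0236
```

Request:
apply_moves:
  commands: [0,0,-10,0,0,0,24,0,0,-9,0,0,0,24,0,0,-6,0,0,0,24,0,0,10,0,0,0,24,0,0,25,0,0,0,24]

```text
time: 12.45
tool_pos: [0.5599, 0.19, 0.0066]
tcp_rot: [[0.0, 1.0, 0.002], [0.0, 0.002, -1.0], [-1.0, 0.0, -0.0]]
force: [0.2, 0.3, -0.2]
grip_width: 0.0237
```

Request:
apply_moves:
  commands: [-20,0,40,0,0,0,20,-35,0,35,0,0,0,20,-35,-15,35,0,0,0,20,-15,-20,40,0,0,0,20,0,-20,40,0,0,0,20]

```text
time: 12.95
tool_pos: [0.5068, -0.002, 0.1136]
tcp_rot: [[0.006, 1.0, -0.001], [-0.002, -0.001, -1.0], [-1.0, 0.006, 0.002]]
force: [1.4, -1.0, 0.2]
grip_width: 0.0199
```

Run:
```python
from h import *
print(get_state()['tool_pos'])
s=get_image('scene')
cv2.imwrite('pics/s7.png',cv2.resize(s[60:260,220:440],(660,600)))
print(proj('scene',[.56,.26,.015]))
```

```text
[ 0.50676261 -0.00196474  0.11357046]
(np.float64(285.3435605670336), np.float64(130.98961404830254))
```

View pics/s7.png

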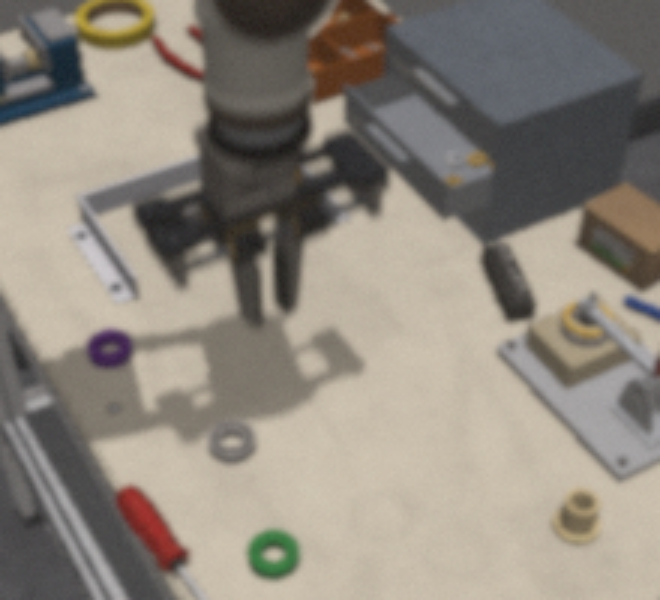

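Request:
apply_moves:
  commands: [0,-20,30,0,0,0,20,0,-20,30,0,0,0,20,0,-9,18,0,0,0,20,20,0,0,0,0,0,20,20,0,0,0,0,0,20]

```text
time: 13.5
tool_pos: [0.4564, -0.0789, 0.0705]
tcp_rot: [[0.002, 1.0, -0.003], [-0.001, -0.003, -1.0], [-1.0, 0.002, 0.001]]
force: [0.6, 0.3, -0.9]
grip_width: 0.0203
```

Run:
```python
from h import *
print(get_state()['tool_pos'])
s=get_image('scene')
cv2.imwrite('pics/s8.png',cv2.resize(s[60:260,220:440],(660,600)))
```

```text
[ 0.45643455 -0.07887377  0.07050082]
```

View pics/s8.png

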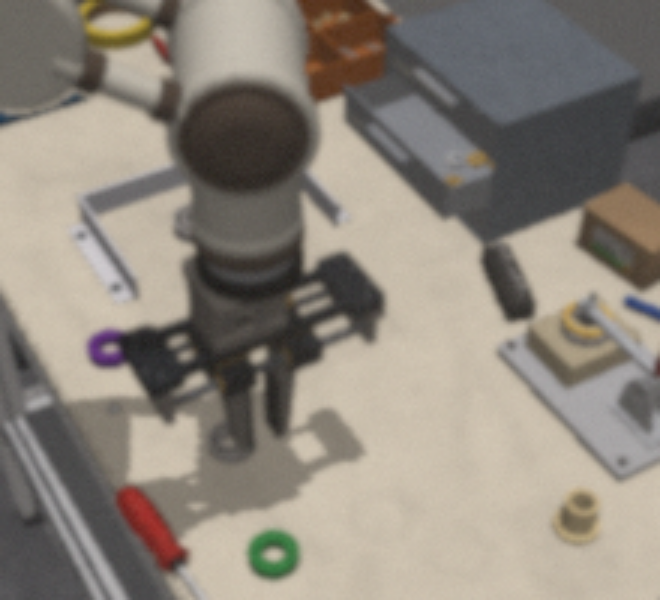

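Request:
apply_moves:
  commands: [30,0,0,0,0,0,20,22,0,0,0,0,0,20,10,0,0,0,0,0,20,3,0,0,0,0,0,20,0,0,0,0,0,0,20]

```text
time: 14.05
tool_pos: [0.4568, -0.0774, 0.0059]
tcp_rot: [[0.0, 1.0, -0.0], [-0.0, -0.0, -1.0], [-1.0, 0.0, 0.0]]
force: [1.0, 0.2, -0.1]
grip_width: 0.0201
```

Request:
apply_moves:
  commands: [0,0,-8,0,0,0,20,0,0,-8,0,0,0,20,0,0,-8,0,0,0,20,0,1,-10,0,0,0,20,0,2,-12,0,0,0,20]

```text
time: 14.55
tool_pos: [0.4599, -0.0303, 0.0058]
tcp_rot: [[0.001, 1.0, 0.0], [-0.001, 0.0, -1.0], [-1.0, 0.001, 0.001]]
force: [0.2, -0.7, 0.9]
grip_width: 0.0201
```

Request:
apply_moves:
  commands: [0,4,-15,0,0,0,20,0,4,-15,0,0,0,20,0,4,-15,0,0,0,20,0,4,-15,0,0,0,20,0,4,-15,0,0,0,20]

```text
time: 15.05
tool_pos: [0.4798, 0.0453, 0.0056]
tcp_rot: [[0.0, 1.0, 0.001], [-0.0, 0.001, -1.0], [-1.0, 0.0, 0.0]]
force: [-0.7, -1.2, 0.9]
grip_width: 0.0204
```

Run:
```python
from h import *
print(get_state()['tool_pos'])
s=get_image('scene')
cv2.imwrite('pics/s9.png',cv2.resize(s[60:260,220:440],(660,600)))
```

```text
[0.47976936 0.04527089 0.00557594]
```

View pics/s9.png

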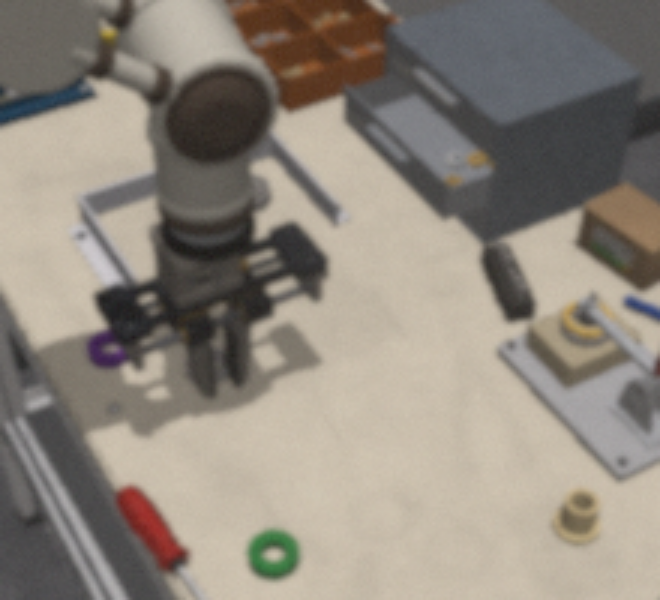

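Request:
apply_moves:
  commands: [0,4,-16,0,0,0,20,0,4,-16,0,0,0,20,0,4,-16,0,0,0,20,0,4,-16,0,0,0,20,0,4,-16,0,0,0,20]

```text
time: 15.6
tool_pos: [0.4994, 0.1248, 0.0053]
tcp_rot: [[-0.0, 1.0, 0.0], [-0.0, 0.0, -1.0], [-1.0, -0.0, 0.0]]
force: [0.6, -0.9, 0.2]
grip_width: 0.0201
```

Request:
apply_moves:
  commands: [0,1,-16,0,0,0,20,0,1,-16,0,0,0,20,0,1,-16,0,0,0,20,0,1,-16,0,0,0,20,0,1,-14,0,0,0,20]

```text
time: 16.1
tool_pos: [0.5043, 0.2029, 0.0054]
tcp_rot: [[-0.0, 1.0, 0.001], [-0.0, 0.001, -1.0], [-1.0, -0.0, 0.0]]
force: [0.0, -0.9, 0.7]
grip_width: 0.0199
```

Request:
apply_moves:
  commands: [0,0,0,0,0,0,20,0,0,10,0,0,0,20,0,0,30,0,0,0,20,-20,0,40,0,0,0,20,-35,0,35,0,0,0,20]

```text
time: 16.6
tool_pos: [0.5015, 0.0845, 0.0585]
tcp_rot: [[-0.006, 1.0, -0.0], [-0.0, -0.0, -1.0], [-1.0, -0.006, 0.0]]
force: [1.3, -0.1, -0.2]
grip_width: 0.0199
```

Request:
apply_moves:
  commands: [-40,0,30,0,0,0,20,-40,0,30,0,0,0,20,-20,0,45,0,0,0,20,0,0,45,0,0,0,20,0,0,45,0,0,0,20]

```text
time: 17.1
tool_pos: [0.5042, -0.1112, 0.1616]
tcp_rot: [[0.002, 1.0, -0.001], [-0.001, -0.001, -1.0], [-1.0, 0.002, 0.001]]
force: [0.2, -0.2, -0.5]
grip_width: 0.0202
```

Request:
apply_moves:
  commands: [0,0,45,0,0,0,20,0,0,40,0,0,0,20,0,0,10,0,0,0,20,0,0,0,0,0,0,20,0,0,0,0,0,0,20]

```text
time: 17.6
tool_pos: [0.504, -0.2024, 0.1601]
tcp_rot: [[-0.001, 1.0, -0.0], [0.001, -0.0, -1.0], [-1.0, -0.001, -0.001]]
force: [0.8, 0.4, 0.0]
grip_width: 0.0204
```

Run:
```python
from h import *
print(get_state()['tool_pos'])
s=get_image('scene');t=get_image('top')
cv2.imwrite('pics/sE.png',s);cv2.imwrite('pics/tE.png',t)
cv2.imwrite('pics/s10.png',cv2.resize(s[90:170,230:350],(750,500)))
```

```text
[ 0.50398066 -0.20243676  0.16008246]
```

View pics/s10.png

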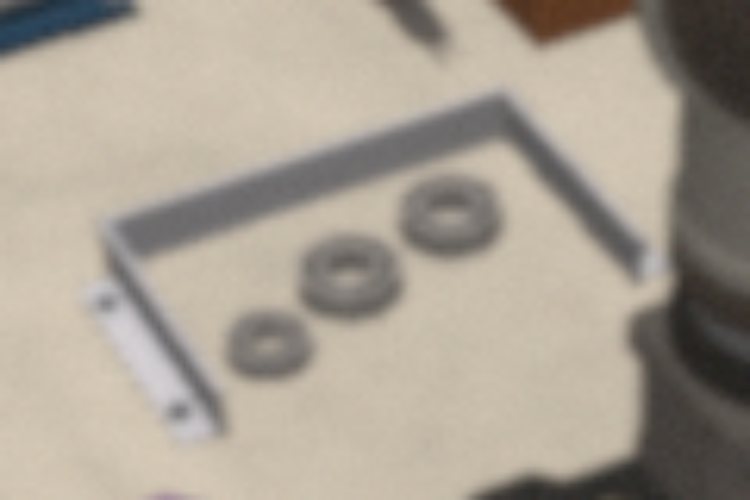

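View pics/tE.png

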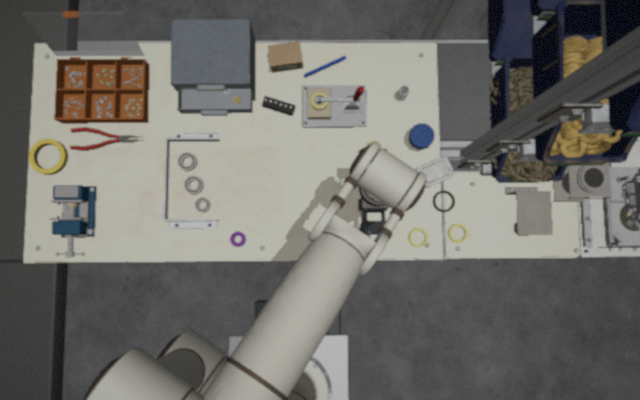

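Run:
```python
from h import *
for n,u,v,z in[('a',188,161,.015),('b',194,185,.015),('small',203,205,.012)]:
    print(n,ray('top',u,v,z).round(3))
a=cv2.imread('pics/scene0.png');b=cv2.imread('pics/sE.png')
cv2.imwrite('pics/cmp.png',np.hstack([cv2.resize(i[150:350,230:500],(400,300)) for i in(a,b)]))
```

```text
a [0.625 0.271 0.015]
b [0.558 0.254 0.015]
small [0.503 0.229 0.012]
```

View pics/cmp.png

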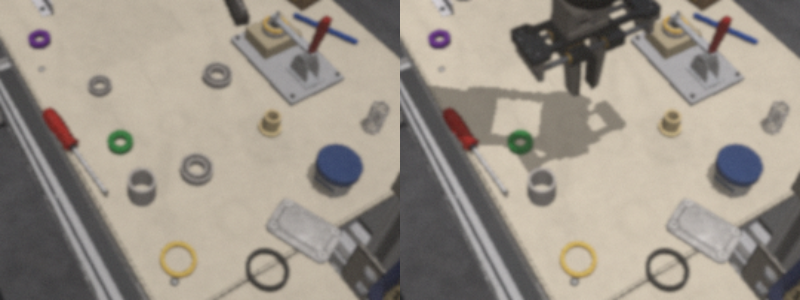

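```bash
python3 -c "
from workcell import *
print(sign_off())"
```

```text
the job is handed in; nothing more can be done
None
```

All three bearings are swept into the catch frame and lie flat behind the mouth line. I pushed them along the worktop one at a time, big, big, then small, with the partly closed fingertips behind each.

**Positions:** The last pictures put the bearing centres at about (0.625, 0.271), (0.558, 0.254) and (0.503, 0.229). The mouth line is at y ≈ 0.183, so the small one, the nearest to it, is about 25 mm inside.

**Other things:** The sleeve, bush, green and purple rings, cover plate and screwdriver look unmoved in the before and after views. I did not work out which ring is the spacer ring. The loose yellow and black rings that could be it also look unmoved.

**Limits:** The last camera check came at about 18 s, against the 69 s limit. Wrist force readings between moves stayed at 2 N or less, and the arm was well clear of everything at hand-in. No check failed or disagreed.

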